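# Tip the closure discs into the tote's pick corner

## Robot

A 7-joint arm with a two-finger parallel gripper is mounted at the origin on the work surface. World frame = base frame: x ahead of the robot, y to its left, z up, the work surface at z = 0. Lengths are in m, angles in degrees, forces in N, time in s.
With the tool pointing down it reaches from about 0.4 to 0.85 m from the base axis. Payload 4.5 kg.
Tool frame: the origin (TCP) lies at the very end of the fingers, on their centre line; the grasp point (between the pads) lies behind it (robot.grip_point_offset is the z of the grasp point in the tool frame, in m); z points along the fingers, y is the line along which they close (so a half turn about z gives the same grasp; the last joint's range is limited). The gripper opens to 88 mm and grips with 3 to 60 N. Pads are 18 mm wide; open, the fingers measure 123 mm over their backs; the gripper's body (75 mm by 187 mm) begins 45 mm behind the grasp point.
Start: joints at [66.452, 39.483, -11.15, 89.685, 9.013, 51.709, -12.324], TCP at [0.269, -0.564, 0.213] pointing down, gripper open.
Joint ranges: [-172.22, 172.22], [-26.19, 119.32], [-84.43, 86.54], [7.71, 146.69], [-57.33, 237.33], [2.42, 119.75], [-152.13, 152.13]. Speed limits (degrees/s): [147.25, 147.25, 180, 180, 180, 180, 180].

## Interface

Orientations are given as [roll, pitch, yaw] about the fixed x, y, z axes, in that order (R = Rz(yaw) Ry(pitch) Rx(roll)).
In Python, from bench import robot gives the robot as it stands.
- The arm moves only by the tool step_arm, never from a script. Its argument "deltas" is a list of rows, each a list of 7 numbers: the shift along the tool's x, y, z in cm, then the turn, a rotation vector about the tool's x, y, z in degrees, then the finger opening in cm, from 0 to 8.81. In form: [[dx, dy, dz, rx, ry, rz, claw], ...]. A call has 1 to 8 rows; each row shifts and turns the commanded pose from where the row before left it, along the tool's axes as they then stand; what a row does not reach is not made up. A row lasts 1/12 s, in which the tool goes at most 41.7 mm and 7.16 degrees, less where a joint would pass 70% of its speed; a pose out of reach is approached as far as the arm can. A call with a gripper value outside its range is refused whole. The fingers move at their own pace and stop on an object; "force" is the grip in N (left out, the last holds). Time passes only in rows, so rows that do not move let the fingers close. It gives the time, the measured TCP pose, the force, the opening and the grip force at its end, in the units of the state.
- robot.sense(): the state, without advancing time (a new reading comes with each control period).
- robot.grab_frame(name): name is "scene" or "top" or "wrist"; returns (picture, depth): 480x640x3 uint8, red, green, blue; 480x640 float32, m along the optical axis (not along the pixel's ray), 0 where there is no reading.
- robot.camera_info(name): a dict with "vfov" (degrees; the focal length in pixels is half the picture's height over the tangent of half this angle, whatever the lens; pixels are square), "cx", "cy" (the principal point, pixels), "rvec" (rotation vector, rad) and "tvec" (3), from world to camera coordinates, as OpenCV has them; the wrist camera has in their place "tool_from_camera" (4x4, takes a point from camera to tool coordinates, whose origin is the TCP and whose axes are the flange's). Camera axes: x right, y down, z forward; pixel columns grow to the right and rows downward; lengths in m; the calibration is good to about 2 mm. A picture is of the moment at which its call begins: read the wrist's pose just before it. camera_info takes no time and is no camera call.
- robot.sign_off(): hands the job in; it is judged then, once.
The state is a dict: "clock": time; "joint_positions": joint angles; "joint_vel": joint speeds; "joint_torque": joint torques, N m; "tcp_pos": TCP position; "tool_rot": TCP orientation; "force": force on the tool from outside, world axes, zero at the start; "ft_torque": the same for the moment, N m; "width": finger opening in m; "gripper_force": force on a finger pad.
Only numpy, scipy, OpenCV 4.12 (cv2) and the standard library are available. Lean on these libraries where they do the work, as an engineer would, in place of code of your own. Each camera call takes 0.05 s, during which the arm holds its last target. There are 200 camera calls.

## Task

Swing the keeper bar shut over the blue tote until it clicks home in its catch. Then lift the tipping stand's handle until all four steel discs have slid together into the tote's lowest corner, and finish while still holding the handle with the tote tilted and still: do not let go or lower it. Leave the other things on the table where they are.

Things in the scene. Friction and masses are not known exactly. Their poses are not given: they have to be found in the camera images.
- stand: Tipping stand, fixed to the table: grey base plate 260 x 310 mm with a square aluminium cradle that holds the tote cornerwise (corners along the stand's x and y). Origin on the table under the cradle's centre. x: towards the keeper bar's hinge (away from the robot, give or take the yaw); -y: towards the handle; y: towards the pivot and low corner; z up.
- tilt (a joint): Tilt of the cradle about its pivot (pivot; axis along the stand's x), rad. 0 = level, resting on a rubber foot. Grows as the handle is lifted, up to a stop at 1.0. The cradle turns freely and drops back to level unless the handle is held up (about 5 N at the handle).
- pivot (a point): Point on the cradle's pivot axis, 145 mm from the cradle's centre along the stand's +y, 45 mm above the table. Its frame tilts with the cradle (x along the axis; -y towards the handle).
- handle_bar (a point): Middle of the cradle's handle, where to grip it: a round black bar 12 mm thick, 100 mm long, parallel to the pivot axis, on two thin legs at its ends that run inward and down to the cradle. It tilts with the cradle: 310 mm from the pivot along the cradle's -y, 30 mm above it (75 mm above the table when level). 45 mm are free between bar and cradle; the tote's rim is 20 mm higher than the bar.
- keeper (a joint): Angle of the keeper bar about its upright hinge, rad. 0 = shut across the tote's middle, on its stop; grows as the knob swings towards the stand's +y (pivot side), up to 1.5. It stays where it is left. Just before shut the bar's round end rides over a sprung click pin (some 3 N extra at the knob, from about 0.07 to 0.04 rad), which then keeps it shut within 0.02.
- keeper_hinge (a point): Keeper bar's hinge axis (upright when the cradle is level), at the bar's mid-height: 122 mm from the cradle's centre along the stand's x, 103 mm above the table when level.
- keeper_knob (a point): Middle of the black upright knob near the keeper bar's free end: 18 mm thick, 34 mm tall, 220 mm from the hinge axis, 125 mm above the table. The steel bar below it is 14 mm wide, 8 mm thick, its top 17 mm under this point; it passes about 5 mm over the tote's rim. The catch (stop and pin posts) begins 20 mm beyond the knob and rises to about the bar's top.
- tote: Small blue open plastic tote, loose in the cradle (about 2 mm play): 150 x 150 mm outside (162 over the rim), 50 mm tall, 4 mm walls and floor, about 0.2 kg. Origin at the centre of its underside; its sides stand at 45 degrees to the stand's axes.
- seat (a point): Centre of the cradle's floor, where the tote's origin sits; moves with the cradle.
- low_corner (a point): Tote's inner floor corner on the pivot side, the one that becomes the lowest when the cradle is tilted; moves with the cradle.
- box_a: Bystander: small open grey card box, 90 x 90 x 36 mm, near the stand's pivot side.
- box_b: Bystander: another such card box, near the handle, on its far side.
- box_c: Bystander: another such card box, left of the stand.
- tape: Bystander: paper tape ring, 90 mm across, 24 mm tall, on the stand's far side. Origin at the centre of its underside.
- gluepot: Bystander: white glue jar, 64 mm across, 90 mm tall, right of the stand.
- brush: Bystander: glue brush lying left of the stand.
- weight: Bystander: dark steel block 70 x 45 x 25 mm, right of the stand.
- disc0: One of four like steel closure discs lying loose in the tote: 24 mm across, 8 mm thick, 28 g. Origin at the centre of its underside. They slide on the tote's smooth floor from about 15 degrees; sliding along the walls down into the corner takes about 30 degrees.
- disc1: One of four like steel closure discs lying loose in the tote: 24 mm across, 8 mm thick, 28 g. Origin at the centre of its underside. They slide on the tote's smooth floor from about 15 degrees; sliding along the walls down into the corner takes about 30 degrees.
- disc2: One of four like steel closure discs lying loose in the tote: 24 mm across, 8 mm thick, 28 g. Origin at the centre of its underside. They slide on the tote's smooth floor from about 15 degrees; sliding along the walls down into the corner takes about 30 degrees.
- disc3: One of four like steel closure discs lying loose in the tote: 24 mm across, 8 mm thick, 28 g. Origin at the centre of its underside. They slide on the tote's smooth floor from about 15 degrees; sliding along the walls down into the corner takes about 30 degrees.
Mind the look-alikes: they are no part of the job. What is meant by the tote is not green, and is the smaller of those in its own colour.

How it is judged:
By the outcome, as a careful person would: the job done as asked, in the order asked, and still so for the second after the job is handed in, while the arm keeps its last pose, push and grip.
It also fails if it takes over 58 s, if anything falls off the work surface, if the arm or the gripper's body presses on something with over 40 N, if the wrist force passes 120 N, or if a joint passes its speed limit or range.

## Working session

There is one attempt and no reset: what is moved stays moved. The work goes in short steps, Python scripts to look and compute and a tool call to move; the robot and the scene stay as the last step left them, time stands still between calls to the robot, and variables do not carry over. Pictures are saved under pics/ and viewed, at most 10 in all, crops included, and the job is handed in when it is done.

Besides the shell and the picture viewer there is one more tool, called by a JSON object that holds its "api" and its "payload", one argument or row to a line. step_arm: Moves the arm, as the interface text tells. Its arguments: {"type":"object","properties":{"deltas":{"type":"array","items":{"type":"array","items":{"type":"number"}}},"force":{"type":"number"}},"required":["deltas"]}

```bash
ls; mkdir -p pics; cat > h.py <<'E'
import numpy as np, cv2
from bench import robot
from scipy.spatial.transform import Rotation as Ro
def cam(n):
    i=robot.camera_info(n); f=240/np.tan(np.radians(i["vfov"])/2)
    K=np.array([[f,0,i["cx"]],[0,f,i["cy"]],[0,0,1]])
    if n=="wrist":
        s=robot.sense(); T=np.eye(4); T[:3,:3]=Ro.from_euler("xyz",s["tool_rot"],degrees=True).as_matrix(); T[:3,3]=s["tcp_pos"]
        M=T@np.array(i["tool_from_camera"]); return K,M[:3,:3],M[:3,3]
    R=cv2.Rodrigues(np.array(i["rvec"]))[0]; return K,R.T,-R.T@np.array(i["tvec"]).ravel()
def ray(c,uv,z):
    K,R,o=c; d=R@np.linalg.inv(K)@np.array([uv[0],uv[1],1.]); return o+d*(z-o[2])/d[2]
def cloud(c,D):
    K,R,o=c; v,u=np.mgrid[:480,:640]; p=np.stack([(u-K[0,2])/K[0,0]*D,(v-K[1,2])/K[1,1]*D,D],-1); return p@R.T+o
def proj(c,p):
    K,R,o=c; q=K@(R.T@(np.array(p)-o)); return q[:2]/q[2]
E
python3 - <<'E'
from h import *
print(robot.sense(), robot.grip_point_offset)
for n in("top","scene"):
    c=cam(n); p,D=robot.grab_frame(n); cv2.imwrite(f"pics/{n}.png",p[...,::-1]); np.savez(f"{n}.npz",p=p,D=D); print(n,c[2],c[1][:,2],robot.camera_info(n))
E
```

```text
pics
{'clock': 0.0, 'joint_positions': array([ 66.45047175,  39.53228878, -11.14576465,  89.74417155,
         9.01497254,  51.70993886, -12.32476113]), 'joint_vel': array([ 0.01688503,  0.0067587 ,  0.0744545 ,  0.03034019, -0.01336555,
        0.05815328,  0.00685922]), 'joint_torque': array([-4.45164378e-04, -5.27557290e+01, -1.26655832e+00, -1.53428954e+01,
       -5.26109990e-02,  6.56568620e-03,  1.86204893e-04]), 'tcp_pos': array([ 0.2685922 , -0.56359586,  0.2117235 ]), 'tool_rot': array([-1.79896178e+02,  8.94057955e-03,  2.54926177e+01]), 'force': array([-0.25976716,  0.29934564, -0.20433119]), 'ft_torque': array([-0.03849911,  0.01280197, -0.00159238]), 'gripper_force': 0.0, 'width': 0.08801136697850964} -0.0187
top [ 0.3660984  -0.03739763  1.42927556] [ 0.09198817 -0.00340226 -0.99575429] {'vfov': 46.23844626146047, 'cx': 322.24626233629755, 'cy': 240.98947395509228, 'rvec': array([ 2.20573117, -2.14681188,  0.10532619]), 'tvec': array([-0.05561376,  0.49469264,  1.38940331])}
scene [ 0.86489877 -0.48842603  1.15333007] [-0.30549173  0.38707363 -0.86997058] {'vfov': 49.613429692554874, 'cx': 315.0631498946269, 'cy': 231.6891464396904, 'rvec': array([ 2.49187164,  0.88497705, -0.22390453]), 'tvec': array([-0.37297342, -0.23637335,  1.45663948])}
```

View pics/top.png

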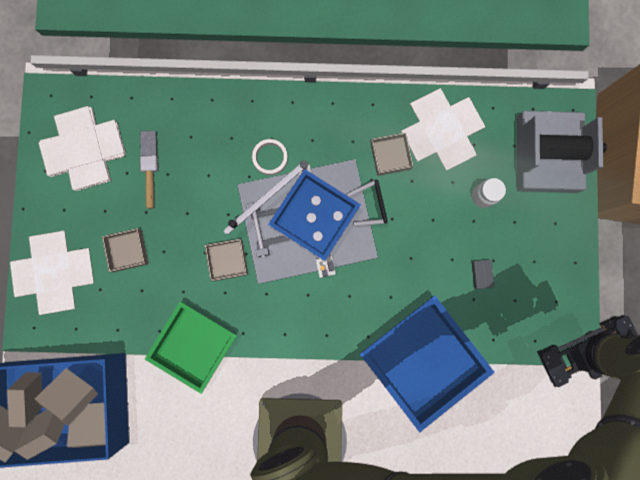

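View pics/scene.png

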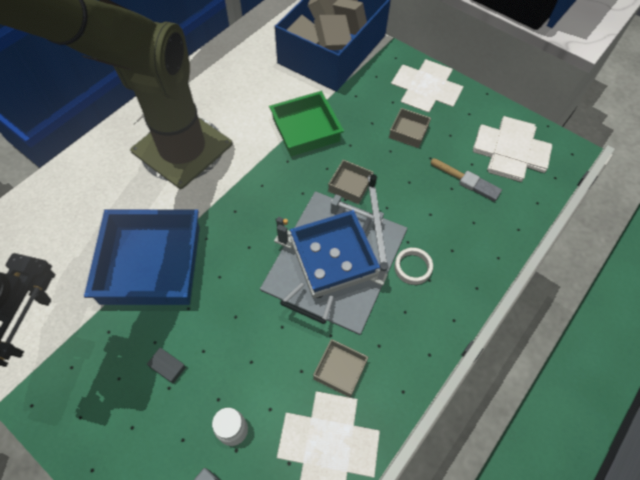

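The top view shows the tote at about (315,213), the handle bar (black) at (378,201), the hinge at (305,165), the open keeper's knob end near (230,228) and the catch at (325,268). The scene view agrees.

```bash
python3 - <<'E'
from h import *
for n,box in(("top",(150,280,210,400)),("scene",(160,340,250,410))):
    c=cam(n); d=np.load(n+".npz"); p=d["p"];D=d["D"]; P=cloud(c,D)
    hsv=cv2.cvtColor(p,cv2.COLOR_RGB2HSV); r0,r1,c0,c1=box
    m=np.zeros((480,640),np.uint8); m[r0:r1,c0:c1]=1
    b=((hsv[...,0]>100)&(hsv[...,0]<125)&(hsv[...,1]>130)&(hsv[...,2]>50)).astype(np.uint8)*m
    ct=max(cv2.findContours(b,0,2)[0],key=cv2.contourArea)
    # hull rays onto rim plane
    H=np.array([ray(c,q[0],0.095)[:2] for q in cv2.convexHull(ct)],np.float32)
    rc=cv2.minAreaRect(H); print(n,"tote rim",rc)
    k=((p.max(-1)<50)*m).astype(np.uint8)
    N,L,S,C=cv2.connectedComponentsWithStats(k)
    for i in range(1,N):
        if S[i,4]>8:
            q=P[L==i]; print(" dark",S[i],C[i].round(1),np.median(q,0).round(3),q[:,2].max().round(3), "ray.078",ray(c,C[i],.078).round(4),"ray.142",ray(c,C[i],.14).round(4))
            if S[i,4]>80:
                ys,xs=np.nonzero(L==i); e=cv2.fitLine(np.stack([xs,ys],1).astype(np.float32),cv2.DIST_L2,0,.01,.01).ravel(); print(e)
    # high points
    for lo,hi in((.1,.12),(.12,.16)):
        h=((P[...,2]>lo)&(P[...,2]<hi)&(D>0)).astype(np.uint8)*m
        N,L,S,C=cv2.connectedComponentsWithStats(h)
        for i in range(1,N):
            if S[i,4]>6: print(" high",lo,S[i],P[L==i].mean(0).round(4),P[L==i].min(0).round(3),P[L==i].max(0).round(3))
d=[np.load(n+".npz")["p"] for n in("top","scene")]
a=cv2.resize(d[0][150:290,205:405],(800,560),interpolation=cv2.INTER_CUBIC); cv2.imwrite("pics/tc.png",a[...,::-1])
E
```

```text
top tote rim ((0.553973913192749, -0.020743221044540405), (0.16047921776771545, 0.15999844670295715), 58.894527435302734)
 dark [375 183  12  40 116] [380.3 202.9] [ 0.587 -0.18   0.079] 1.429 ray.078 [ 0.5876 -0.1806  0.078 ] ray.142 [ 0.5775 -0.174   0.14  ]
[2.3599093e-01 9.7175527e-01 3.8031033e+02 2.0293965e+02]
 dark [232 222   5   6  12] [234.5 224.9] [0.518 0.163 0.131] 0.144 ray.078 [0.5241 0.1711 0.078 ] ray.142 [0.5169 0.1616 0.14  ]
 high 0.1 [235 160  73  68 574] [0.6034 0.0818 0.1065] [ 0.515 -0.001  0.1  ] [0.682 0.166 0.116]
 high 0.1 [224 225  10   8  50] [0.5108 0.181  0.1073] [0.503 0.168 0.101] [0.52  0.191 0.118]
 high 0.1 [328 260   7  10  49] [ 0.4331 -0.0634  0.1077] [ 0.423 -0.071  0.103] [ 0.444 -0.057  0.113]
 high 0.1 [321 265   7  11  45] [ 0.4187 -0.0478  0.1092] [ 0.408 -0.055  0.103] [ 0.431 -0.041  0.115]
 high 0.12 [228 219   9   9  59] [0.5224 0.1673 0.1377] [0.514 0.16  0.12 ] [0.531 0.178 0.146]
scene tote rim ((0.5550651550292969, -0.02421017736196518), (0.1591634452342987, 0.16630883514881134), 58.86190414428711)
 dark [369 175   7  12  54] [372.3 180.6] [0.524 0.162 0.132] 0.146 ray.078 [0.5059 0.1965 0.078 ] ray.142 [0.5266 0.157  0.14  ]
 dark [281 233   5   9  30] [283.5 236.8] [ 0.439 -0.068  0.077] 0.097 ray.078 [ 0.4382 -0.0679  0.078 ] ray.142 [ 0.4628 -0.0921  0.14  ]
 dark [282 302  43  21 134] [302.4 311.7] [ 0.593 -0.184  0.08 ] 1.153 ray.078 [ 0.5925 -0.1839  0.078 ] ray.142 [ 0.6082 -0.2014  0.14  ]
[  0.9121883   0.4097713 302.4403    311.6791   ]
 high 0.1 [368 175  21  96 577] [0.6028 0.08   0.1079] [ 0.5   -0.004  0.101] [0.681 0.19  0.118]
 high 0.1 [276 216  12  18 128] [ 0.4253 -0.0568  0.1085] [ 0.406 -0.072  0.1  ] [ 0.444 -0.039  0.116]
 high 0.12 [370 174   8  12  70] [0.5239 0.1648 0.136 ] [0.514 0.158 0.12 ] [0.532 0.178 0.147]
```

View pics/tc.png

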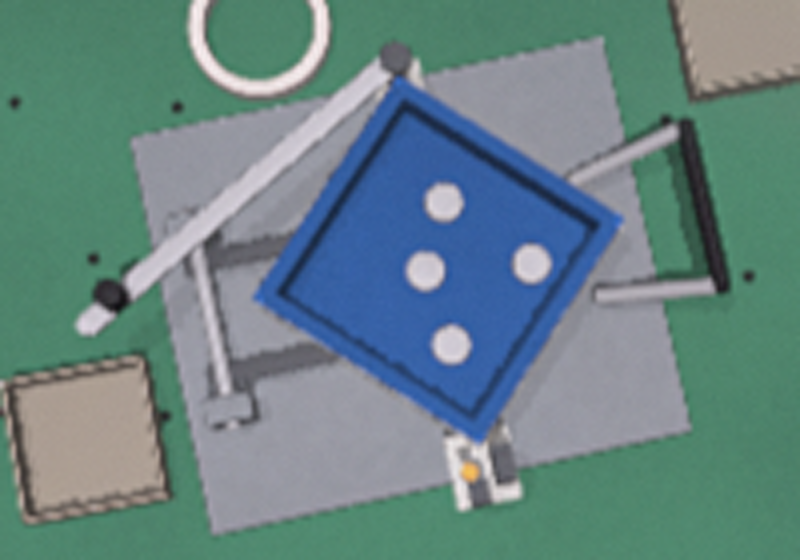

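Tote centre is about (0.5545, -0.022) and the stand yaw about 13.5°. The knob is at about (0.523, 0.166), so the keeper is open by about 1.04 rad. I'll compute the approach.

```bash
cat >> h.py <<'E'
def rel(p,rpy):
    "tool-frame shift (cm) and rotvec (deg) from the present pose to a goal"
    s=robot.sense(); R=Ro.from_euler("xyz",s["tool_rot"],degrees=True); G=Ro.from_euler("xyz",rpy,degrees=True)
    print("t",s["clock"],"tcp",np.round(s["tcp_pos"],4),np.round(s["tool_rot"],2),"F",np.round(s["force"],1),"w",round(s["width"],4),"g",round(s["gripper_force"],1),"j",np.round(s["joint_positions"]))
    print("shift cm",np.round(R.inv().apply(np.array(p)-s["tcp_pos"])*100,2),"rot",np.round((R.inv()*G).as_rotvec(degrees=True),1))
E
python3 -c "
from h import *
rel([.523,.1655,.21],[180,0,133.7])"
```

```text
t 0.1 tcp [ 0.2686 -0.5637  0.2118] [-1.7991e+02  1.0000e-02  2.5490e+01] F [-0.6 -0.4 -0.4] w 0.088 g 0.0 j [ 66.  40. -11.  90.   9.  52. -12.]
shift cm [ 54.34 -54.87   0.26] rot [-1.000e-01 -1.000e-01 -1.082e+02]
```

{"api": "step_arm", "payload": {
  "deltas": [
    [2.25,-2.28,0,0,0,0,6],
    [2.25,-2.28,0,0,0,0,6],
    [2.25,-2.28,0,0,0,0,6],
    [2.25,-2.28,0,0,0,0,6],
    [2.25,-2.28,0,0,0,0,6],
    [2.25,-2.28,0,0,0,0,6],
    [2.25,-2.28,0,0,0,0,6],
    [2.25,-2.28,0,0,0,0,6]
  ]
}}

```text
clock: 0.77
tcp_pos: [0.353, -0.3205, 0.2124]
tool_rot: [-180.0, 0.0, 25.5]
force: [0.4, -0.1, 0.3]
width: 0.0599
gripper_force: 0.0
```

{"api": "step_arm", "payload": {
  "deltas": [
    [2.25,-2.28,0,0,0,0,6],
    [2.25,-2.28,0,0,0,0,6],
    [2.25,-2.28,0,0,0,0,6],
    [2.25,-2.28,0,0,0,0,6],
    [2.25,-2.28,0,0,0,0,6],
    [2.25,-2.28,0,0,0,0,6],
    [2.25,-2.28,0,0,0,0,6],
    [2.25,-2.28,0,0,0,0,6]
  ]
}}

```text
clock: 1.43
tcp_pos: [0.437, -0.0784, 0.2124]
tool_rot: [-180.0, 0.0, 25.5]
force: [-0.2, 0.4, 0.5]
width: 0.0602
gripper_force: 0.0
```

{"api": "step_arm", "payload": {
  "deltas": [
    [2.25,-2.28,0,0,0,0,6],
    [2.25,-2.28,0,0,0,0,6],
    [2.25,-2.28,0,0,0,0,6],
    [2.25,-2.28,0,0,0,0,6],
    [2.25,-2.28,0,0,0,0,6],
    [2.25,-2.28,0,0,0,0,6],
    [2.25,-2.28,0,0,0,0,6],
    [2.25,-2.28,0,0,0,0,6]
  ]
}}

```text
clock: 2.1
tcp_pos: [0.5209, 0.1636, 0.2122]
tool_rot: [180.0, 0.0, 25.5]
force: [0.2, -0.2, 0.3]
width: 0.0598
gripper_force: 0.0
```

{"api": "step_arm", "payload": {
  "deltas": [
    [0,0,0,0,0,-7,6],
    [0,0,0,0,0,-7,6],
    [0,0,0,0,0,-7,6],
    [0,0,0,0,0,-7,6],
    [0,0,0,0,0,-7,6],
    [0,0,0,0,0,-7,6],
    [0,0,0,0,0,-7,6],
    [0,0,0,0,0,-7,6]
  ]
}}

```text
clock: 2.77
tcp_pos: [0.5207, 0.1619, 0.2122]
tool_rot: [-180.0, 0.0, 81.8]
force: [-0.5, 0.0, 0.0]
width: 0.0602
gripper_force: 0.0
```

{"api": "step_arm", "payload": {
  "deltas": [
    [0,0,0,0,0,-7,6],
    [0,0,0,0,0,-7,6],
    [0,0,0,0,0,-7,6],
    [0,0,0,0,0,-7,6],
    [0,0,0,0,0,-7,6],
    [0,0,0,0,0,-7,6],
    [0,0,0,0,0,-7,6],
    [0,0,0,0,0,0,6]
  ]
}}

```text
clock: 3.43
tcp_pos: [0.5207, 0.1617, 0.212]
tool_rot: [-179.9, -0.0, 130.6]
force: [0.2, -0.5, 0.0]
width: 0.0603
gripper_force: 0.0
```

```bash
python3 - <<'E'
from h import *
rel([.523,.1655,.113],[180,0,133.7])
c=cam("wrist"); p,D=robot.grab_frame("wrist"); np.savez("w1.npz",p=p,D=D); cv2.imwrite("pics/w1.png",p[...,::-1])
for q in([.523,.1655,.142],[.673,.006,.107]): print(proj(c,q))
P=cloud(c,D); h=((P[...,2]>.12)&(P[...,2]<.16)&(D>0)).astype(np.uint8)
N,L,S,C=cv2.connectedComponentsWithStats(h)
for i in range(1,N):
    if S[i,4]>50: print(S[i],P[L==i].mean(0).round(4),P[L==i].min(0).round(3),P[L==i].max(0).round(3))
E
```

```text
t 3.4333 tcp [0.5207 0.1617 0.212 ] [-1.7994e+02 -4.0000e-02  1.3064e+02] F [ 0.2 -0.5  0. ] w 0.0603 g 0.0 j [  0.  37. -37. 103.  28.  50. -10.]
shift cm [0.13 0.43 9.9 ] rot [-0.1 -0.  -3.1]
[329.2128086  238.81084498]
[339.70617334 480.23595446]
[317 214  30  35 797] [0.5213 0.1695 0.1386] [0.514 0.159 0.12 ] [0.531 0.177 0.143]
```

View pics/w1.png

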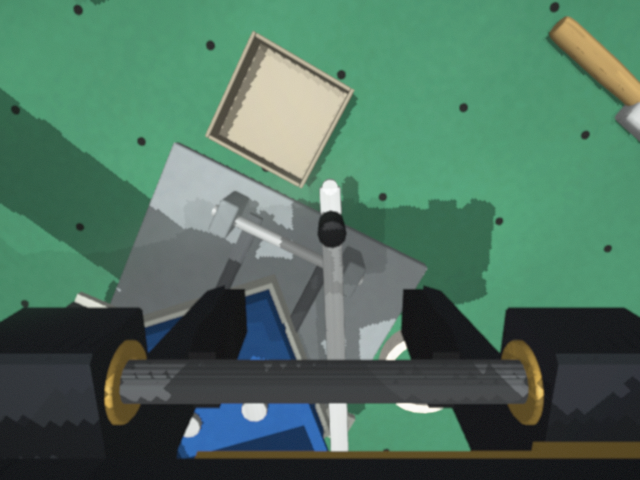

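The wrist view shows the knob at about (332,228), between the open fingers. I'll go down, then close.

{"api": "step_arm", "payload": {
  "deltas": [
    [0.35,0.55,0,0,0,-2.5,6],
    [0,0,2,0,0,0,6],
    [0,0,2,0,0,0,6],
    [0,0,2,0,0,0,6],
    [0,0,2,0,0,0,6],
    [0,0,1.3,0,0,0,6],
    [0,0,0.6,0,0,0,6],
    [0,0,0,0,0,0,4]
  ]
}}

```text
clock: 4.15
tcp_pos: [0.5221, 0.1679, 0.1123]
tool_rot: [-179.9, -0.0, 132.9]
force: [0.1, 0.1, 0.0]
width: 0.0559
gripper_force: 0.0
```

{"api": "step_arm", "payload": {
  "deltas": [
    [0,0,0,0,0,0,3],
    [0,0,0,0,0,0,2.2],
    [0,0,0,0,0,0,1],
    [0,0,0,0,0,0,1],
    [0,0,0,0,0,0,1],
    [0,0,0,0,0,0,1]
  ],
  "force": 15
}}

```text
clock: 4.65
tcp_pos: [0.5231, 0.1683, 0.1139]
tool_rot: [180.0, 0.0, 133.0]
force: [0.6, -1.0, 1.6]
width: 0.0158
gripper_force: 15.1
```

```bash
python3 - <<'E'
from h import *
h=np.array([.673,.006]); rel([.459,-.045,.113],[180,0,193.5])
s=robot.sense(); v=s["tcp_pos"][:2]-h; print(np.hypot(*v),np.degrees(np.arctan2(v[1],v[0])))
E
```

```text
t 4.65 tcp [0.5231 0.1683 0.1139] [1.7997e+02 2.0000e-02 1.3297e+02] F [ 0.6 -1.   1.6] w 0.0158 g 15.1 j [ -4.  45. -32. 107.  37.  38. -15.]
shift cm [-11.24 -19.23   0.08] rot [  0.    0.  -60.5]
0.2209741648417778 132.7257905192316
```

{"api": "step_arm", "payload": {
  "deltas": [
    [-0.03,-1.15,0,0,0,-3,1],
    [-0.03,-1.15,0,0,0,-3,1],
    [-0.03,-1.15,0,0,0,-3,1],
    [-0.03,-1.15,0,0,0,-3,1]
  ]
}}

```text
clock: 4.98
tcp_pos: [0.4927, 0.1338, 0.1139]
tool_rot: [179.9, 0.0, 145.2]
force: [1.4, 1.2, 0.2]
width: 0.0154
gripper_force: 15.0
```

{"api": "step_arm", "payload": {
  "deltas": [
    [-0.03,-1.15,0,0,0,-3,1],
    [-0.03,-1.15,0,0,0,-3,1],
    [-0.03,-1.15,0,0,0,-3,1],
    [-0.03,-1.15,0,0,0,-3,1],
    [-0.03,-1.15,0,0,0,-3,1],
    [-0.03,-1.15,0,0,0,-3,1],
    [-0.03,-1.15,0,0,0,-3,1],
    [-0.03,-1.15,0,0,0,-3,1]
  ]
}}

```text
clock: 5.65
tcp_pos: [0.4565, 0.0494, 0.1138]
tool_rot: [180.0, -0.0, 169.2]
force: [0.0, 0.8, 1.7]
width: 0.0155
gripper_force: 15.0
```

```bash
python3 - <<'E'
from h import *
h=np.array([.673,.006]); rel([.459,-.045,.113],[180,0,193.5])
s=robot.sense(); v=s["tcp_pos"][:2]-h; print(np.hypot(*v),np.degrees(np.arctan2(v[1],v[0])))
c=cam("wrist"); p,D=robot.grab_frame("wrist"); np.savez("w2.npz",p=p,D=D); cv2.imwrite("pics/w2.png",p[...,::-1])
E
```

```text
t 5.65 tcp [0.4565 0.0494 0.1138] [179.98  -0.   169.16] F [0.  0.8 1.7] w 0.0155 g 15.0 j [ 12.  42. -39. 122.  50.  34.  15.]
shift cm [-2.02 -9.23  0.08] rot [  0.    0.  -24.3]
0.2207957460635047 168.65201632422318
```

View pics/w2.png

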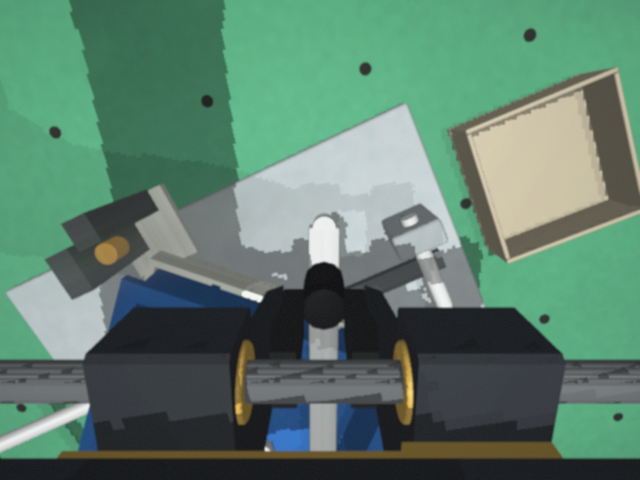

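The wrist view shows the knob held at (323,300), the bar end at (323,220) and the catch ahead at (110,250). I'll keep swinging and slow down near the click.

{"api": "step_arm", "payload": {
  "deltas": [
    [-0.03,-1.15,0,0,0,-3,1],
    [-0.03,-1.15,0,0,0,-3,1],
    [-0.03,-1.15,0,0,0,-3,1],
    [-0.03,-1.15,0,0,0,-3,1],
    [-0.03,-1.15,0,0,0,-3,1],
    [-0.03,-1.15,0,0,0,-3,1]
  ],
  "force": 25
}}

```text
clock: 6.2
tcp_pos: [0.454, -0.0193, 0.1137]
tool_rot: [-180.0, -0.0, -172.9]
force: [-1.9, 0.4, 2.3]
width: 0.0145
gripper_force: 25.0
```

{"api": "step_arm", "payload": {
  "deltas": [
    [-0.01,-0.38,0,0,0,-1,1],
    [-0.01,-0.38,0,0,0,-1,1]
  ]
}}

```text
clock: 6.37
tcp_pos: [0.4551, -0.0271, 0.1137]
tool_rot: [-180.0, -0.1, -171.1]
force: [-3.8, -0.1, 4.5]
width: 0.0145
gripper_force: 25.0
```

{"api": "step_arm", "payload": {
  "deltas": [
    [-0.01,-0.38,0,0,0,-1,1],
    [-0.01,-0.38,0,0,0,-1,1]
  ]
}}

```text
clock: 6.53
tcp_pos: [0.4563, -0.0337, 0.1136]
tool_rot: [180.0, -0.1, -168.9]
force: [-5.7, 2.2, 5.2]
width: 0.0146
gripper_force: 25.0
```

{"api": "step_arm", "payload": {
  "deltas": [
    [-0.01,-0.38,0,0,0,-1,1],
    [-0.01,-0.38,0,0,0,-1,1]
  ]
}}

```text
clock: 6.7
tcp_pos: [0.4578, -0.041, 0.1136]
tool_rot: [180.0, -0.1, -166.9]
force: [-4.7, -0.7, 5.8]
width: 0.0146
gripper_force: 25.0
```

{"api": "step_arm", "payload": {
  "deltas": [
    [0.02,-0.3,0,0,0,-0.7,1],
    [0,0,0,0,0,0,1]
  ]
}}

```text
clock: 6.87
tcp_pos: [0.4588, -0.0452, 0.1136]
tool_rot: [-179.9, -0.1, -166.3]
force: [-3.8, -0.6, 6.9]
width: 0.0147
gripper_force: 25.0
```

{"api": "step_arm", "payload": {
  "deltas": [
    [0.02,-0.3,0,0,0,-0.7,1],
    [0,0,0,0,0,0,1]
  ]
}}

```text
clock: 7.03
tcp_pos: [0.4589, -0.0456, 0.1136]
tool_rot: [179.8, -0.0, -165.5]
force: [-4.9, 3.7, 5.4]
width: 0.0146
gripper_force: 25.0
```

{"api": "step_arm", "payload": {
  "deltas": [
    [0.02,-0.3,0,0,0,-0.7,1],
    [0,0,0,0,0,0,1]
  ]
}}

```text
clock: 7.2
tcp_pos: [0.4607, -0.0496, 0.1148]
tool_rot: [-180.0, 0.1, -164.8]
force: [-6.1, -0.8, 23.0]
width: 0.0102
gripper_force: 11.3
```

```bash
python3 - <<'E'
from h import *
rel([.459,-.045,.113],[180,0,193.5])
for n in("wrist","top"):
    p,D=robot.grab_frame(n); np.savez("w3.npz" if n=="wrist" else "t3.npz",p=p,D=D)
    q=p[130:430,170:490] if n=="wrist" else p[150:290,235:405]
    cv2.imwrite(f"pics/{n}3.png",cv2.resize(q,None,fx=2.4 if n=="wrist" else 4,fy=2.4 if n=="wrist" else 4,interpolation=2)[:600,:800,::-1])
a=cv2.imread("pics/wrist3.png"); b=cv2.imread("pics/top3.png"); a=cv2.resize(a,(400,375)); b=cv2.resize(b,(400,330)); 
o=np.zeros((375,800,3),np.uint8); o[:,:400]=a; o[:330,400:]=b; cv2.imwrite("pics/c3.png",o)
E
```

```text
t 7.2 tcp [ 0.4607 -0.0496  0.1148] [-1.7996e+02  6.0000e-02 -1.6481e+02] F [-6.1 -0.8 23. ] w 0.0102 g 11.3 j [ 29.  44. -47. 121.  55.  39.  49.]
shift cm [0.05 0.49 0.18] rot [-0.   0.1  1.7]
```

View pics/c3.png

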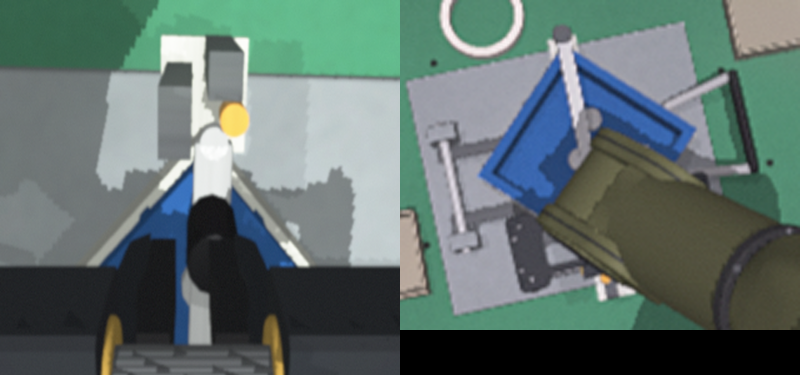

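The wrist view shows the bar end (212,140) between the stop posts on the left and the yellow pin on the right (235,120). The pads have slipped off the knob towards the hinge. I'll open, back up and check.

{"api": "step_arm", "payload": {
  "deltas": [
    [0,0,0,0,0,0,3],
    [0,0,0,0,0,0,5],
    [0,0,-1,0,0,0,5],
    [0,0,-2.5,0,0,0,5],
    [0,0,-2.5,0,0,0,5],
    [0,0,-2.5,0,0,0,5],
    [-2,0,-2,0,0,0,5],
    [-2,0,0,0,0,0,5]
  ]
}}

```text
clock: 7.97
tcp_pos: [0.502, -0.0393, 0.2224]
tool_rot: [-179.9, 0.4, -164.9]
force: [0.0, -0.2, -0.1]
width: 0.0499
gripper_force: 0.0
```

```bash
python3 - <<'E'
from h import *
rel([.459,-.045,.113],[180,0,193.5])
c=cam("wrist");p,D=robot.grab_frame("wrist"); np.savez("w4.npz",p=p,D=D); cv2.imwrite("pics/w4.png",p[...,::-1])
P=cloud(c,D)
for lo,hi in((.12,.16),(.1,.117)):
  h=((P[...,2]>lo)&(P[...,2]<hi)&(D>0)&(P[...,0]>.38)).astype(np.uint8)
  N,L,S,C=cv2.connectedComponentsWithStats(h)
  for i in range(1,N):
    if S[i,4]>50: print(lo,S[i],P[L==i].mean(0).round(4),P[L==i].min(0).round(3),P[L==i].max(0).round(3))
E
```

```text
t 7.9667 tcp [ 0.502  -0.0393  0.2224] [-179.9     0.41 -164.95] F [ 0.  -0.2 -0.1] w 0.0499 g 0.0 j [ 33.  38. -56. 109.  40.  54.  63.]
shift cm [ 4.37  0.59 10.91] rot [-0.1  0.4  1.6]
0.12 [330 149  30  32 711] [ 0.4568 -0.0389  0.1401] [ 0.449 -0.047  0.121] [ 0.466 -0.03   0.143]
0.1 [ 331   80   24   77 1250] [ 0.4292 -0.0455  0.1086] [ 0.407 -0.058  0.101] [ 0.456 -0.033  0.117]
0.1 [307  97  18  35 628] [ 0.4325 -0.0639  0.1087] [ 0.421 -0.072  0.106] [ 0.444 -0.056  0.111]
0.1 [ 321  174   30  186 3448] [ 0.5346 -0.0223  0.1071] [ 0.468 -0.043  0.1  ] [0.61 0.   0.11]
0.1 [313 404  24  37 708] [0.6655 0.0053 0.1085] [ 0.648 -0.004  0.1  ] [0.683 0.016 0.112]
```

View pics/w4.png

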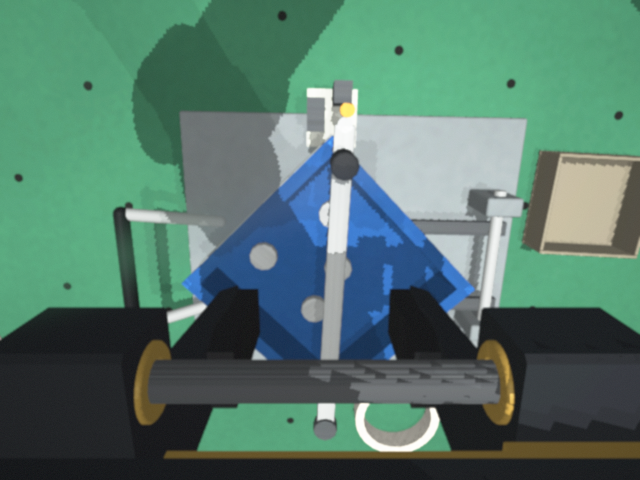

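The wrist view shows the bar end (345,130) at the yellow pin (346,110), with a gap left to the stop post (right edge about x 325). So the keeper hasn't clicked home. I'll close the fingers and push the knob from its open side.

{"api": "step_arm", "payload": {
  "deltas": [
    [2.3,2.4,0,0,0,0,0],
    [2.3,2.4,0,0,0,0,0],
    [0,0,2.5,0,0,0,0],
    [0,0,2.5,0,0,0,0],
    [0,0,2.5,0,0,0,0],
    [0,0,2,0,0,0,0],
    [0,0,1.2,0,0,0,0],
    [0,0,0,0,0,0,0]
  ]
}}

```text
clock: 8.68
tcp_pos: [0.4413, -0.0054, 0.1095]
tool_rot: [179.9, -0.2, -164.9]
force: [0.5, -0.4, -0.1]
width: 0.0003
gripper_force: 0.0
```

{"api": "step_arm", "payload": {
  "deltas": [
    [0,-0.6,0,0,0,0,0],
    [0,-0.4,0,0,0,0,0],
    [0,0,0,0,0,0,0]
  ]
}}

```text
clock: 8.93
tcp_pos: [0.4458, -0.0164, 0.1122]
tool_rot: [-179.9, 0.1, -165.0]
force: [-0.2, -0.8, 0.2]
width: 0.0002
gripper_force: 0.0
```

{"api": "step_arm", "payload": {
  "deltas": [
    [0,-0.3,0,0,0,0,0],
    [0,0,0,0,0,0,0]
  ]
}}

```text
clock: 9.1
tcp_pos: [0.4461, -0.0189, 0.1121]
tool_rot: [-180.0, 0.1, -165.0]
force: [-0.1, 1.2, 1.0]
width: 0.0005
gripper_force: 0.0
```

{"api": "step_arm", "payload": {
  "deltas": [
    [0,-0.3,0,0,0,0,0],
    [0,0,0,0,0,0,0]
  ]
}}

```text
clock: 9.27
tcp_pos: [0.4466, -0.0215, 0.1118]
tool_rot: [-180.0, 0.0, -164.9]
force: [0.5, -0.3, 0.6]
width: 0.0001
gripper_force: 0.2
```

{"api": "step_arm", "payload": {
  "deltas": [
    [0,-0.3,0,0,0,0,0],
    [0,0,0,0,0,0,0]
  ]
}}

```text
clock: 9.43
tcp_pos: [0.4473, -0.0246, 0.1115]
tool_rot: [-180.0, 0.0, -164.9]
force: [0.4, -0.5, -0.3]
width: 0.0002
gripper_force: 0.2
```

{"api": "step_arm", "payload": {
  "deltas": [
    [0,-0.3,0,0,0,0,0],
    [0,0,0,0,0,0,0]
  ]
}}

```text
clock: 9.6
tcp_pos: [0.4479, -0.0265, 0.1115]
tool_rot: [179.9, 0.0, -164.9]
force: [-1.4, 1.2, 0.5]
width: 0.0002
gripper_force: 0.9
```

{"api": "step_arm", "payload": {
  "deltas": [
    [0,-0.3,0,0,0,0,0],
    [0,0,0,0,0,0,0]
  ]
}}

```text
clock: 9.77
tcp_pos: [0.4483, -0.0274, 0.1117]
tool_rot: [179.8, 0.1, -164.8]
force: [-3.2, 6.0, 2.5]
width: 0.0004
gripper_force: 3.0
```

{"api": "step_arm", "payload": {
  "deltas": [
    [0,-0.3,0,0,0,0,0],
    [0,0,0,0,0,0,0]
  ]
}}

```text
clock: 9.93
tcp_pos: [0.4487, -0.0282, 0.1119]
tool_rot: [179.6, 0.1, -164.7]
force: [-4.3, 9.8, 4.4]
width: 0.0004
gripper_force: 5.2
```

{"api": "step_arm", "payload": {
  "deltas": [
    [0,-0.3,0,0,0,0,0],
    [0,0,0,0,0,0,0]
  ]
}}

```text
clock: 10.1
tcp_pos: [0.449, -0.0288, 0.1121]
tool_rot: [179.4, 0.1, -164.6]
force: [-6.9, 13.6, 6.6]
width: 0.0002
gripper_force: 7.4
```

{"api": "step_arm", "payload": {
  "deltas": [
    [0,-0.3,0,0,0,0,0],
    [0,0,0,0,0,0,0],
    [0,0,0,0,0,0,0]
  ]
}}

```text
clock: 10.35
tcp_pos: [0.4493, -0.0295, 0.1124]
tool_rot: [179.2, 0.2, -164.5]
force: [-8.5, 18.0, 8.4]
width: 0.0005
gripper_force: 9.8
```

```bash
python3 - <<'E'
from h import *
c=cam("wrist");p,D=robot.grab_frame("wrist"); np.savez("w5.npz",p=p,D=D)
a=np.load("w4.npz")["p"]
o=np.zeros((500,800,3),np.uint8)
o[:,:400]=cv2.resize(p[60:310,220:420],(400,500)); o[:,400:]=cv2.resize(a[60:310,240:440],(400,500)); cv2.imwrite("pics/c5.png",o[...,::-1])
E
```

```text
(no output)
```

View pics/c5.png

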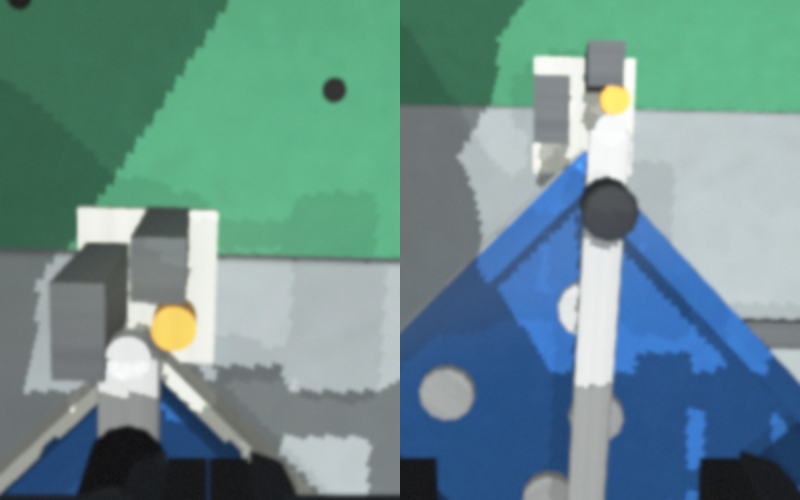

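The left half (now, under push) shows the bar (130,360) against the stop post and past the yellow pin (173,327). In the earlier frame (right half) it was still on the pin, so it has now clicked. I'll back off and verify it stays.

{"api": "step_arm", "payload": {
  "deltas": [
    [0,1,0,0,0,0,0],
    [0,1.5,0,0,0,0,0],
    [0,1,0,0,0,0,0],
    [0,0,-2,0,0,0,0],
    [0,0,-3,0,0,0,0],
    [0,0,-3,0,0,0,0],
    [-2,-2,-3,0,0,0,0],
    [-2,-2,0,0,0,0,4]
  ]
}}

```text
clock: 11.07
tcp_pos: [0.4935, -0.0321, 0.2268]
tool_rot: [-179.9, 0.4, -164.8]
force: [1.1, -0.2, -0.4]
width: 0.005
gripper_force: 0.0
```

```bash
python3 - <<'E'
from h import *
rel([.502,-.0393,.2224],[180,0,195])
def meas(f,c):
    d=np.load(f); p,D=d["p"],d["D"]; P=cloud(c,D); hsv=cv2.cvtColor(p,cv2.COLOR_RGB2HSV)
    y=((hsv[...,0]>15)&(hsv[...,0]<32)&(hsv[...,1]>150)&(hsv[...,2]>150)&(np.mgrid[:480,:640][0]<290)); q=P[y&(P[...,0]<.45)&(D>0)]
    m=(P[...,2]>.12)&(P[...,2]<.16)&(D>0)&(P[...,0]>.4)
    b=(P[...,2]>.1045)&(P[...,2]<.112)&(D>0)&(P[...,0]>.47)&(P[...,0]<.6)&(np.abs(P[...,1]+.022)<.06)&(hsv[...,1]<60)
    L=cv2.fitLine(P[b][:,:2].astype(np.float32),cv2.DIST_HUBER,0,.001,.001).ravel()
    print(f,"pin",q.mean(0).round(4),len(q),"knob",P[m].mean(0).round(4),"bar",L.round(4),b.sum(),"ang",np.degrees(np.arctan(L[1]/L[0])))
c=cam("wrist"); p,D=robot.grab_frame("wrist"); np.savez("w6.npz",p=p,D=D)
meas("w6.npz",c)
# previous pose
import h; s=robot.sense()
class S: pass
i=robot.camera_info("wrist"); T=np.eye(4); T[:3,:3]=Ro.from_euler("xyz",[-179.9,.41,-164.95],degrees=True).as_matrix(); T[:3,3]=[.502,-.0393,.2224]
M=T@np.array(i["tool_from_camera"]); meas("w4.npz",(c[0],M[:3,:3],M[:3,3]))
cv2.imwrite("pics/w6.png",p[...,::-1])
E
```

```text
t 11.0667 tcp [ 0.4935 -0.0321  0.2268] [-179.87    0.42 -164.76] F [ 1.1 -0.2 -0.4] w 0.005 g 0.0 j [ 32.  37. -56. 110.  39.  54.  62.]
shift cm [-0.63 -0.92  0.44] rot [-0.1  0.4  0.2]
w6.npz pin [nan nan nan] 0 knob [ 0.4581 -0.0457  0.1398] bar [ 0.9613  0.2756  0.5215 -0.0293] 2407 ang 15.999098
w4.npz pin [ 0.4226 -0.0488  0.1089] 4 knob [ 0.4568 -0.0389  0.1401] bar [ 0.9779  0.2093  0.5311 -0.0229] 3219 ang 12.079311<stdin>:9: RuntimeWarning: Mean of empty slice.
  ret = um.true_divide(
```

View pics/w6.png

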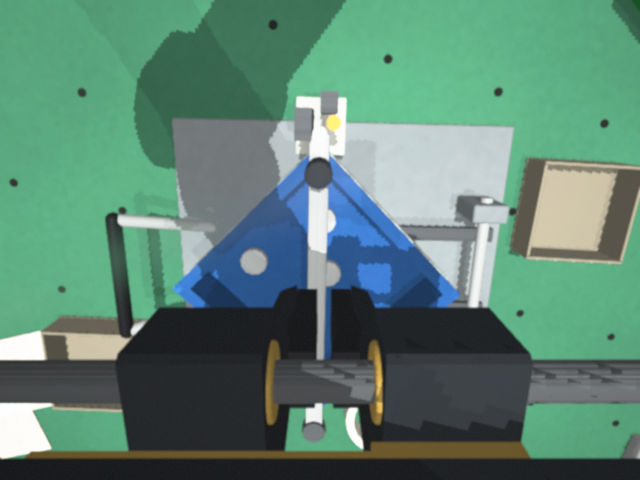

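The keeper is shut: the knob moved 6.8 mm, the bar is at about 13.9° (equal to the stand yaw), and the end lies between the stop and the pin at (333,122). Next is the handle, gripped with a -15° pre-tilt so the tool can turn with it.

```bash
cat >> h.py <<'E'
YAW=np.radians(13.9); X=np.array([np.cos(YAW),np.sin(YAW),0]); Y=np.array([-X[1],X[0],0]); Z=np.array([0,0,1.])
C=np.array([.5538,-.0223,0]); PIV=C+.145*Y+.045*Z
def goal(t,tool,back=0):
    "TCP pose gripping the handle at tilt t, tool leaned by tool (deg)"
    t=np.radians(t); a=np.radians(tool)
    G=PIV-Y*(.31*np.cos(t)-.03*np.sin(t))+Z*(.31*np.sin(t)+.03*np.cos(t))
    z=-Y*np.sin(a)-Z*np.cos(a); R=Ro.from_matrix(np.stack([-X,np.cross(z,-X),z],1))
    return G+(.0187-back)*z, R.as_euler("xyz",degrees=True)
E
python3 - <<'E'
from h import *
d=np.load("w6.npz"); c=cam("wrist"); P=cloud(c,d["D"]); p=d["p"]
m=(p.max(-1)<60)&(P[...,2]>.06)&(P[...,2]<.095)&(P[...,1]<-.14)&(P[...,1]>-.23)&(d["D"]>0); q=P[m]; print(m.sum(),q.min(0),q.max(0),q.mean(0))
q2=q[:,:2]; print(cv2.minAreaRect(q2.astype(np.float32)))
print(goal(0,0))
rel(*goal(0,-15,.12)); rel(*goal(0,-15))
E
```

```text
695 [ 0.54348164 -0.20228202  0.07166173] [ 0.64883204 -0.17206151  0.08003913] [ 0.61303944 -0.18195174  0.07703032]
((0.5960053205490112, -0.18646687269210815), (0.10842964798212051, 0.010322662070393562), 12.48605728149414)
(array([ 0.59343763, -0.18246822,  0.0563    ]), array([-180. ,    0. , -166.1]))
t 11.1167 tcp [ 0.4984 -0.0369  0.2242] [-179.78    0.53 -165.28] F [ 5.5 -2.8 -0.1] w 0.0092 g 0.0 j [ 32.  38. -56. 109.  39.  54.  62.]
shift cm [ -5.4  -19.1    5.25] rot [-15.2   0.4   0.9]
t 11.1167 tcp [ 0.4984 -0.0369  0.2242] [-179.78    0.53 -165.28] F [ 5.5 -2.8 -0.1] w 0.0092 g 0.0 j [ 32.  38. -56. 109.  39.  54.  62.]
shift cm [ -5.34 -15.95  16.83] rot [-15.2   0.4   0.9]
```

{"api": "step_arm", "payload": {
  "deltas": [
    [-0.9,-3.2,0,0,0,0,4],
    [-0.9,-3.2,0,0,0,0,4],
    [-0.9,-3.2,0.5,-4,0,0.5,4],
    [-0.9,-3.4,1,-4,0,0.4,4],
    [-0.9,-3.4,1.5,-4,0,0,4],
    [-0.9,-3.4,1,-3,0,0,4],
    [0,0,0,0,0,0,4],
    [0,0,0,0,0,0,4]
  ],
  "force": 40
}}

```text
clock: 11.78
tcp_pos: [0.5905, -0.2084, 0.1634]
tool_rot: [164.8, -0.4, -166.2]
force: [-0.5, 1.0, 0.6]
width: 0.0399
gripper_force: 0.0
```

```bash
python3 - <<'E'
from h import *
rel(*goal(0,-15,.12))
c=cam("wrist"); p,D=robot.grab_frame("wrist"); P=cloud(c,D)
m=(p.max(-1)<60)&(P[...,2]>.06)&(P[...,2]<.095)&(P[...,1]<-.13)&(P[...,1]>-.24)&(D>0); q=P[m]; print(m.sum(),q.mean(0),cv2.minAreaRect(q[:,:2].astype(np.float32)))
print(goal(0,0))
E
```

```text
t 11.7833 tcp [ 0.5905 -0.2084  0.1634] [ 164.85   -0.36 -166.22] F [-0.5  1.   0.6] w 0.0399 g 0.0 j [ 48.  58. -58.  81.  34.  69.  94.]
shift cm [-0.9   0.08 -0.97] rot [ 0.2 -0.3 -0.2]
1772 [ 0.60483983 -0.18082487  0.07947068] ((0.593011736869812, -0.1830330342054367), (0.10833689570426941, 0.011163193732500076), 13.774128913879395)
(array([ 0.59343763, -0.18246822,  0.0563    ]), array([-180. ,    0. , -166.1]))
```

Measured bar (0.593, -0.183) at 13.8° matches the model. I'll go down 11 cm along the tool and grip.

{"api": "step_arm", "payload": {
  "deltas": [
    [-0.9,0.1,1,0,0,0,4],
    [0,0,2,0,0,0,4],
    [0,0,2,0,0,0,4],
    [0,0,2,0,0,0,4],
    [0,0,2,0,0,0,4],
    [0,0,1.4,0,0,0,4],
    [0,0,0.7,0,0,0,4],
    [0,0,0,0,0,0,4]
  ]
}}

```text
clock: 12.5
tcp_pos: [0.5926, -0.1721, 0.0602]
tool_rot: [165.0, -0.1, -165.6]
force: [0.2, 0.6, -0.1]
width: 0.04
gripper_force: 0.0
```

{"api": "step_arm", "payload": {
  "deltas": [
    [0,0,0,0,0,0,2.5],
    [0,0,0,0,0,0,1.5],
    [0,0,0,0,0,0,0.5],
    [0,0,0,0,0,0,0.5],
    [0,0,0,0,0,0,0.5]
  ],
  "force": 30
}}

```text
clock: 12.92
tcp_pos: [0.5936, -0.1742, 0.0613]
tool_rot: [165.0, -0.0, -165.8]
force: [-0.2, 1.0, 0.8]
width: 0.009
gripper_force: 0.0
```

```bash
python3 - <<'E'
from h import *
rel(*goal(0,-15))
for t in (5,10,20,30,40,46,50): print(t); rel(*goal(t,t-15))
E
```

```text
t 12.9167 tcp [ 0.5936 -0.1742  0.0613] [ 1.6504e+02 -1.0000e-02 -1.6584e+02] F [-0.2  1.   0.8] w 0.009 g 0.0 j [ 44.  64. -54.  87.  40.  58.  89.]
shift cm [ 0.21 -0.42  0.34] rot [-0.  -0.1  0.2]
5
t 12.9167 tcp [ 0.5936 -0.1742  0.0613] [ 1.6504e+02 -1.0000e-02 -1.6584e+02] F [-0.2  1.   0.8] w 0.009 g 0.0 j [ 44.  64. -54.  87.  40.  58.  89.]
shift cm [ 0.21  0.48 -2.16] rot [ 5.  -0.1  0.3]
10
t 12.9167 tcp [ 0.5936 -0.1742  0.0613] [ 1.6504e+02 -1.0000e-02 -1.6584e+02] F [-0.2  1.   0.8] w 0.009 g 0.0 j [ 44.  64. -54.  87.  40.  58.  89.]
shift cm [ 0.21  1.59 -4.58] rot [10.  -0.1  0.3]
20
t 12.9167 tcp [ 0.5936 -0.1742  0.0613] [ 1.6504e+02 -1.0000e-02 -1.6584e+02] F [-0.2  1.   0.8] w 0.009 g 0.0 j [ 44.  64. -54.  87.  40.  58.  89.]
shift cm [ 0.21  4.43 -9.09] rot [20.  -0.   0.3]
30
t 12.9167 tcp [ 0.5936 -0.1742  0.0613] [ 1.6504e+02 -1.0000e-02 -1.6584e+02] F [-0.2  1.   0.8] w 0.009 g 0.0 j [ 44.  64. -54.  87.  40.  58.  89.]
shift cm [  0.19   8.01 -13.03] rot [30.  -0.   0.3]
40
t 12.9167 tcp [ 0.5936 -0.1742  0.0613] [ 1.6504e+02 -1.0000e-02 -1.6584e+02] F [-0.2  1.   0.8] w 0.009 g 0.0 j [ 44.  64. -54.  87.  40.  58.  89.]
shift cm [  0.18  12.21 -16.29] rot [40.   0.   0.3]
46
t 12.9167 tcp [ 0.5936 -0.1742  0.0613] [ 1.6504e+02 -1.0000e-02 -1.6584e+02] F [-0.2  1.   0.8] w 0.009 g 0.0 j [ 44.  64. -54.  87.  40.  58.  89.]
shift cm [  0.17  14.99 -17.88] rot [46.   0.   0.3]
50
t 12.9167 tcp [ 0.5936 -0.1742  0.0613] [ 1.6504e+02 -1.0000e-02 -1.6584e+02] F [-0.2  1.   0.8] w 0.009 g 0.0 j [ 44.  64. -54.  87.  40.  58.  89.]
shift cm [  0.16  16.92 -18.78] rot [50.   0.   0.3]
```

{"api": "step_arm", "payload": {
  "deltas": [
    [0,0,0,0,0,0,0.3],
    [0,0,0,0,0,0,0.3],
    [0,0,0,0,0,0,0.3]
  ],
  "force": 30
}}

```text
clock: 13.17
tcp_pos: [0.5932, -0.1739, 0.0608]
tool_rot: [165.0, -0.1, -165.8]
force: [0.4, 0.1, -0.1]
width: 0.0027
gripper_force: 0.0
```

The fingers closed without the bar. I'll measure where it is relative to the tool.

```bash
python3 - <<'E'
from h import *
rel(*goal(0,-15))
s=robot.sense(); R=Ro.from_euler("xyz",s["tool_rot"],degrees=True)
for n in("wrist","scene","top"):
    c=cam(n); p,D=robot.grab_frame(n); np.savez(n+"7.npz",p=p,D=D); P=cloud(c,D)
    r=P-(C-.165*Y); u=r@X; v=r@Y; z=P[...,2]
    print(n)
    for lo in np.arange(-.07,.07,.01):
        m=(u>lo)&(u<lo+.01)&(np.abs(v)<.03)&(z>.03)&(z<.2)&(D>0)
        if m.sum()>5: print(round(lo,3),m.sum(),"v",np.percentile(v[m],[5,50,95]).round(3),"z",np.percentile(z[m],[5,50,95]).round(3),"rgb",np.median(p[m],0))
print(s["joint_torque"].round(1), s["ft_torque"].round(2))
E
```

```text
t 13.1667 tcp [ 0.5932 -0.1739  0.0608] [ 1.6501e+02 -5.0000e-02 -1.6582e+02] F [ 0.4  0.1 -0.1] w 0.0027 g 0.0 j [ 44.  64. -54.  87.  40.  58.  89.]
shift cm [ 0.19 -0.44  0.28] rot [-0.  -0.1  0.3]
wrist
-0.06 660 v [-0.005  0.002  0.018] z [0.069 0.077 0.08 ] rgb [61. 72. 69.]
-0.05 1818 v [-0.005  0.007  0.028] z [0.066 0.076 0.081] rgb [161.5 166.  165. ]
-0.04 8731 v [-0.028 -0.001  0.011] z [0.08  0.167 0.177] rgb [35. 37. 40.]
-0.03 19516 v [-0.027 -0.004  0.025] z [0.157 0.175 0.19 ] rgb [63. 68. 73.]
-0.02 14363 v [-0.028 -0.005  0.019] z [0.081 0.177 0.19 ] rgb [52. 56. 44.]
-0.01 6325 v [-0.02  -0.006  0.008] z [0.08  0.112 0.154] rgb [28. 29. 31.]
0.0 754 v [-0.024 -0.006  0.004] z [0.079 0.139 0.153] rgb [28. 29. 31.]
0.01 529 v [-0.022 -0.004  0.005] z [0.079 0.128 0.143] rgb [41. 43. 44.]
0.02 142 v [0.001 0.003 0.005] z [0.078 0.08  0.081] rgb [26. 27. 28.]
0.04 14 v [0.    0.002 0.003] z [0.08  0.081 0.082] rgb [34.5 35.  37. ]
0.05 107 v [-0.004 -0.001  0.004] z [0.078 0.079 0.081] rgb [36. 45. 41.]
scene
0.01 12 v [0.002 0.016 0.021] z [0.081 0.191 0.198] rgb [12
[... 667 characters left out ...]
z [0.078 0.17  0.179] rgb [55. 56. 60.]
-0.02 100 v [-0.024  0.001  0.025] z [0.161 0.192 0.199] rgb [54. 54. 59.]
-0.01 58 v [-0.013 -0.001  0.014] z [0.165 0.183 0.194] rgb [45.  46.  48.5]
0.0 79 v [-0.009  0.007  0.015] z [0.101 0.175 0.196] rgb [38. 40. 45.]
0.01 94 v [-0.009  0.007  0.024] z [0.115 0.187 0.198] rgb [59.5 58.5 56.5]
0.02 42 v [-0.01   0.006  0.022] z [0.085 0.194 0.199] rgb [55. 57. 61.]
0.03 39 v [-0.011  0.002  0.013] z [0.164 0.174 0.179] rgb [60. 64. 68.]
0.05 12 v [0.002 0.008 0.017] z [0.07  0.075 0.079] rgb [74.  85.5 81.5]
0.07 6 v [-0.027 -0.023 -0.016] z [0.033 0.035 0.038] rgb [112.5 105.5  98.5]
[  0.  -58.9 -13.7  -9.   -0.8   0.1  -0. ] [-0.16 -0.21 -0.01]
```

The bar is where I expected, with its top at z 0.080. The fingertips seem to sit higher than the nominal TCP: they close on the bar's top edge, just as they held only the knob's top. I'll open, go 1.5 cm deeper and close again.

{"api": "step_arm", "payload": {
  "deltas": [
    [0,-0.2,0,0,0,0,4],
    [0,-0.1,0,0,0,0,4],
    [0,0,0,0,0,0,4],
    [0,0,0,0,0,0,4],
    [0,0,0.5,0,0,0,4],
    [0,0,0.5,0,0,0,4],
    [0,0,0.5,0,0,0,4],
    [0,0,0,0,0,0,4]
  ]
}}

```text
clock: 13.98
tcp_pos: [0.5919, -0.1724, 0.0441]
tool_rot: [164.9, -0.2, -165.8]
force: [-0.6, -0.5, 0.7]
width: 0.0401
gripper_force: 0.0
```

{"api": "step_arm", "payload": {
  "deltas": [
    [0,0,0,0,0,0,2.5],
    [0,0,0,0,0,0,1.5],
    [0,0,0,0,0,0,0.3],
    [0,0,0,0,0,0,0.3],
    [0,0,0,0,0,0,0.3],
    [0,0,0,0,0,0,0.3],
    [0,0,0,0,0,0,0.3]
  ],
  "force": 30
}}

```text
clock: 14.57
tcp_pos: [0.5934, -0.174, 0.0454]
tool_rot: [165.1, -0.0, -165.9]
force: [1.6, -2.9, -1.7]
width: 0.0108
gripper_force: 30.0
```

{"api": "step_arm", "payload": {
  "deltas": [
    [0,0,0,0,0,0,3],
    [0,0,0,0,0,0,3],
    [0,0,0.4,0,0,0,3],
    [0,0,0.3,0,0,0,3],
    [0,0,0,0,0,0,1.5],
    [0,0,0,0,0,0,0.3],
    [0,0,0,0,0,0,0.3],
    [0,0,0,0,0,0,0.3]
  ]
}}

```text
clock: 15.23
tcp_pos: [0.5926, -0.1722, 0.0382]
tool_rot: [165.1, -0.1, -165.9]
force: [1.4, -1.4, -4.3]
width: 0.0105
gripper_force: 30.0
```

{"api": "step_arm", "payload": {
  "deltas": [
    [0,0,0,0,0,0,0.3],
    [0,0,0,0,0,0,0.3]
  ],
  "force": 40
}}

```text
clock: 15.4
tcp_pos: [0.5927, -0.1722, 0.0383]
tool_rot: [165.1, -0.1, -165.9]
force: [1.5, -3.4, -4.3]
width: 0.0105
gripper_force: 40.0
```

```bash
python3 - <<'E'
from h import *
rel(*goal(0,-15)); s=robot.sense()
R0=Ro.from_euler("xyz",s["tool_rot"],degrees=True); p0=s["tcp_pos"]
# rigid turn about pivot from the present pose
for a in(3,):
    T=Ro.from_rotvec(-X*np.radians(a)); q=PIV+T.apply(p0-PIV); print(a,R0.inv().apply(q-p0)*100,(R0.inv()*T*R0).as_rotvec(degrees=True))
E
```

```text
t 15.4 tcp [ 0.5927 -0.1722  0.0383] [ 1.6508e+02 -6.0000e-02 -1.6586e+02] F [ 1.5 -3.4 -4.3] w 0.0105 g 40.0 j [ 44.  65. -53.  87.  41.  56.  88.]
shift cm [ 0.18 -0.03 -1.94] rot [-0.1 -0.1  0.2]
3 [ 0.00167243  0.40989415 -1.51571911] [2.99997157 0.01139081 0.00639055]
```

Gripped (40 N, bar well inside the pads). Now I'll lift, turning the tool rigidly with the cradle at 2° per row.

{"api": "step_arm", "payload": {
  "deltas": [
    [0,0.26,-1.01,2,0,0,0.3],
    [0,0.26,-1.01,2,0,0,0.3],
    [0,0.26,-1.01,2,0,0,0.3],
    [0,0.26,-1.01,2,0,0,0.3]
  ]
}}

```text
clock: 15.73
tcp_pos: [0.5922, -0.1702, 0.0805]
tool_rot: [173.1, -0.1, -165.9]
force: [2.3, -1.8, -5.1]
width: 0.0106
gripper_force: 40.0
```

```bash
cat > chk.py <<'E'
from h import *
s=robot.sense(); Rc=Ro.from_euler("xyz",s["tool_rot"],degrees=True); lean=-np.degrees(np.arcsin(Rc.as_matrix()[:,2]@Y))*-1
z=Rc.as_matrix()[:,2]; lean=np.degrees(np.arctan2(-(z@Y),-z[2])); G=s["tcp_pos"]-.038*z; r=G-PIV
print("lean",lean,"tilt by grip",np.degrees(np.arctan2(r[2],-(r@Y))-np.arctan2(.03,.31)),"rad",np.hypot(r[2],r@Y),"w",s["width"],"F",s["force"].round(1),"j",s["joint_positions"].round(),"t",s["clock"],"x",(G-C)@X)
E
python3 chk.py
```

```text
lean -6.869641421337562 tilt by grip 8.085101664549384 rad 0.3110958876306442 w 0.01063908859135946 F [ 2.3 -1.8 -5.1] j [ 40.  58. -50.  92.  44.  54.  81.] t 15.7333 x 0.0017868238951311332
```

{"api": "step_arm", "payload": {
  "deltas": [
    [0,0.26,-1.01,2,0,0,0.3],
    [0,0.26,-1.01,2,0,0,0.3],
    [0,0.26,-1.01,2,0,0,0.3],
    [0,0.26,-1.01,2,0,0,0.3],
    [0,0.26,-1.01,2,0,0,0.3],
    [0,0.26,-1.01,2,0,0,0.3],
    [0,0.26,-1.01,2,0,0,0.3],
    [0,0.26,-1.01,2,0,0,0.3]
  ]
}}

```text
clock: 16.4
tcp_pos: [0.5871, -0.1494, 0.1615]
tool_rot: [-170.9, -0.0, -165.8]
force: [2.0, -2.6, -3.6]
width: 0.0109
gripper_force: 40.0
```

```bash
python3 chk.py
```

```text
lean 9.10957807380484 tilt by grip 24.144822585801606 rad 0.3111288227047903 w 0.010856362026570783 F [ 2.  -2.6 -3.6] j [ 30.  46. -45. 100.  51.  55.  65.] t 16.4 x 0.0017642328838358735
```

{"api": "step_arm", "payload": {
  "deltas": [
    [0,0.26,-1.01,2,0,0,0.3],
    [0,0.26,-1.01,2,0,0,0.3],
    [0,0.26,-1.01,2,0,0,0.3],
    [0,0.26,-1.01,2,0,0,0.3],
    [0,0.26,-1.01,2,0,0,0.3],
    [0,0.26,-1.01,2,0,0,0.3],
    [0,0.26,-1.01,2,0,0,0.3],
    [0,0.26,-1.01,2,0,0,0.3]
  ]
}}

```text
clock: 17.07
tcp_pos: [0.5769, -0.1078, 0.2333]
tool_rot: [-154.9, -0.0, -165.8]
force: [2.7, -1.1, -3.2]
width: 0.0105
gripper_force: 40.0
```

{"api": "step_arm", "payload": {
  "deltas": [
    [0,0.26,-1.01,2,0,0,0.3],
    [0,0.26,-1.01,2,0,0,0.3],
    [0,0.26,-1.01,2,0,0,0.3],
    [0,0,0,0,0,0,0.3],
    [0,0,0,0,0,0,0.3],
    [0,0,0,0,0,0,0.3],
    [0,0,0,0,0,0,0.3],
    [0,0,0,0,0,0,0.3]
  ]
}}

```text
clock: 17.73
tcp_pos: [0.5721, -0.0886, 0.2556]
tool_rot: [-149.1, -0.0, -165.9]
force: [3.6, -0.5, -1.5]
width: 0.0102
gripper_force: 40.0
```

```bash
python3 chk.py; python3 - <<'E'
from h import *
o=np.zeros((480,800,3),np.uint8)
for k,n in enumerate(("top","scene")):
    c=cam(n); p,D=robot.grab_frame(n); np.savez(n+"8.npz",p=p,D=D)
    t=np.radians(46); 
    def tl(q): # stand-level coords -> world at tilt
        r=np.array(q)-[0,.145,.045]; ct,st=np.cos(t),np.sin(t); y=r[1]*ct+r[2]*st; z=-r[1]*st+r[2]*ct
        return C+q[0]*X+(.145+y)*Y+(.045+z)*Z
    u,v=proj(c,tl([0,.04,.07])); print(n,u,v,"low corner",proj(c,tl([0,.1,.055])),"rim corner",proj(c,tl([0,.114,.095])))
    u,v=int(u),int(v); q=p[max(v-60,0):v+60,u-50:u+50]; o[:,k*400:k*400+400]=cv2.resize(q,(400,480),interpolation=2)
cv2.imwrite("pics/c8.png",o[...,::-1])
E
```

```text
lean 30.922586465851438 tilt by grip 45.86352951147925 rad 0.31125558133580966 w 0.010242196386882195 F [ 3.6 -0.5 -1.5] j [  9.  37. -38. 105.  58.  68.  44.] t 17.7333 x 0.0017664908781510648
top 276.60100229322035 219.61191289539843 low corner [265.71032139 225.21562599] rim corner [249.12797656 227.75886053]
scene 350.8039491742531 207.68197944527066 low corner [354.33169097 209.711457  ] rim corner [361.04527142 193.6897029 ]
```

View pics/c8.png

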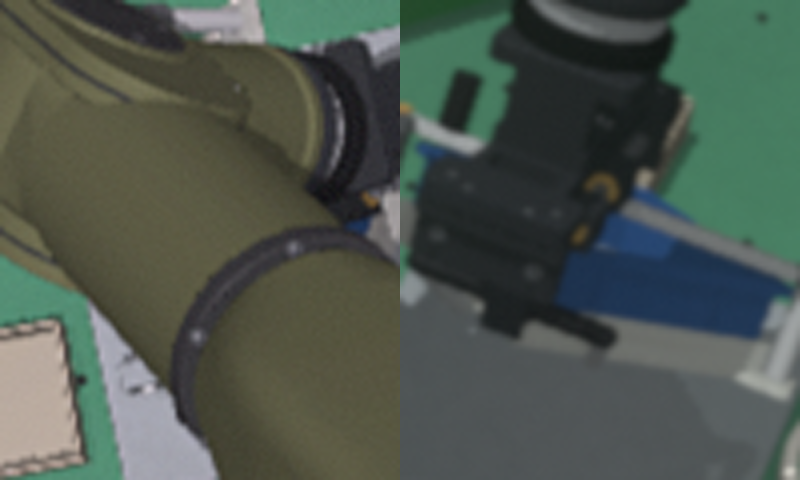

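The arm hides the low corner in both fixed views (viewing allowance used up). I'll measure with the wrist camera by transforming its cloud into the cradle frame.

```bash
cat > disc.py <<'E'
from h import *
import sys
t=np.radians(float(sys.argv[1])); ct,st=np.cos(t),np.sin(t)
for n in("wrist","scene","top"):
    c=cam(n); p,D=robot.grab_frame(n); P=cloud(c,D); np.savez(n+"9.npz",p=p,D=D)
    r=P-PIV; y,z=r@Y,r[...,2]; q=np.stack([r@X, y*ct-z*st+.145, y*st+z*ct+.045],-1)  # stand coords when level
    hsv=cv2.cvtColor(p,cv2.COLOR_RGB2HSV)
    inn=(np.abs(q[...,0])+np.abs(q[...,1])<.1)&(D>0)
    fl=inn&(q[...,2]>.04)&(q[...,2]<.085); blue=(hsv[...,1]>110)&(hsv[...,0]>95)&(hsv[...,0]<130)
    print(n,"inside",inn.sum(),"floor",fl.sum(),"blue",(fl&blue).sum(), "z floor",np.median(q[...,2][fl&blue]) if (fl&blue).any() else 0)
    if (fl&blue).any(): print(" blue y range",np.percentile(q[...,1][fl&blue],[1,25,50,75,99]).round(3),"x",np.percentile(q[...,0][fl&blue],[1,50,99]).round(3))
    k=(fl&(hsv[...,1]<80)&(hsv[...,2]>70)).astype(np.uint8); N,L,S,Ce=cv2.connectedComponentsWithStats(k)
    for i in range(1,N):
        if S[i,4]>12: m=L==i; print("  disc?",S[i],"cradle xyz",q[m].mean(0).round(3),q[m].min(0).round(3),q[m].max(0).round(3),np.median(p[m],0))
E
python3 disc.py 45.9
```

```text
wrist inside 28645 floor 10960 blue 10960 z floor 0.048833196618385324
 blue y range [-0.049 -0.024 -0.008  0.005  0.025] x [-0.023  0.025  0.06 ]
scene inside 5572 floor 65 blue 62 z floor 0.07452314214714711
 blue y range [-0.089 -0.058 -0.025  0.053  0.096] x [-0.011  0.045  0.099]
top inside 2915 floor 2 blue 1 z floor 0.06322751303869453
 blue y range [-0.078 -0.078 -0.078 -0.078 -0.078] x [-0.022 -0.022 -0.022]
```

{"api": "step_arm", "payload": {
  "deltas": [
    [0,0.26,-1.01,2,0,0,0.3],
    [0,0.26,-1.01,2,0,0,0.3],
    [0,0.13,-0.5,1,0,0,0.3],
    [0,0,0,0,0,0,0.3],
    [0,0,0,0,0,0,0.3],
    [0,0,0,0,0,0,0.3]
  ]
}}

```text
clock: 18.48
tcp_pos: [0.5675, -0.07, 0.2734]
tool_rot: [-144.1, -0.0, -165.8]
force: [4.7, -0.5, -2.4]
width: 0.0103
gripper_force: 40.0
```

{"api": "step_arm", "payload": {
  "deltas": [
    [0,0.17,0,-2.5,0,0,0.3],
    [0,0.17,0,-2.5,0,0,0.3],
    [0,0.17,0,-2.5,0,0,0.3],
    [0,0.17,0,-2.5,0,0,0.3],
    [0,0,0,0,0,0,0.3]
  ]
}}

```text
clock: 18.9
tcp_pos: [0.5664, -0.0656, 0.2696]
tool_rot: [-154.2, 0.1, -166.0]
force: [5.7, 0.0, -4.4]
width: 0.0106
gripper_force: 40.0
```

```bash
python3 chk.py; python3 disc.py 50.8
```

```text
lean 25.771374234419483 tilt by grip 50.636544111738104 rad 0.31157717663498236 w 0.010643222652241085 F [ 5.7  0.  -4.4] j [ 11.  35. -41. 103.  53.  67.  49.] t 18.9 x 0.0017761250783419294
wrist inside 33388 floor 13877 blue 12205 z floor 0.04828728843154677
 blue y range [-0.035 -0.001  0.018  0.035  0.058] x [-0.048  0.022  0.074]
  disc? [ 612  181   28   97 1615] cradle xyz [-0.     0.051  0.054] [-0.033  0.04   0.048] [0.029 0.066 0.057] [138. 141. 140.]
scene inside 6346 floor 50 blue 48 z floor 0.07796695423027236
 blue y range [-0.085 -0.052 -0.021  0.065  0.097] x [-0.007  0.043  0.095]
top inside 4197 floor 2 blue 0 z floor 0
```

The discs show at the image edge (cradle y from 0.040, x from -0.033 to 0.029), which fits a 2x2 pack in the corner. I'll turn the tool a little more to confirm.

{"api": "step_arm", "payload": {
  "deltas": [
    [0,0.17,0,-2.5,0,0,0.3],
    [0,0.17,0,-2.5,0,0,0.3],
    [0,0.17,0,-2.5,0,0,0.3],
    [0,0,0,0,0,0,0.3],
    [0,0,0,0,0,0,0.3],
    [0,0,0,0,0,0,0.3]
  ]
}}

```text
clock: 19.55
tcp_pos: [0.5654, -0.0616, 0.2681]
tool_rot: [-161.4, 0.0, -165.9]
force: [5.3, -1.7, -1.0]
width: 0.0107
gripper_force: 40.0
```

```bash
python3 chk.py; python3 disc.py 50.6; python3 - <<'E'
from h import *
t=np.radians(50.6); ct,st=np.cos(t),np.sin(t); c=cam("wrist"); d=np.load("wrist9.npz"); P=cloud(c,d["D"]); p=d["p"]
r=P-PIV; y,z=r@Y,r[...,2]; q=np.stack([r@X, y*ct-z*st+.145, y*st+z*ct+.045],-1); hsv=cv2.cvtColor(p,cv2.COLOR_RGB2HSV)
m=(d["D"]>0)&(np.abs(q[...,0])<.06)&(q[...,1]>.0)&(q[...,1]<.11)&(q[...,2]>.04)&(q[...,2]<.11)
g=[[' ']*31 for _ in range(28)]
for (a,b,h),s,v in zip(q[m],hsv[m][:,1],hsv[m][:,2]):
    i,j=int(b/.004),int((a+.06)/.004); g[i][j]='b' if s>100 else ('O' if h<.062 else '#')
for i,l in enumerate(g): print(f"{i*.004:.3f}",''.join(l))
# keeper knob/bar in cradle frame
k=(d["D"]>0)&(q[...,2]>.09)&(q[...,2]<.15)&(np.abs(q[...,1])<.04)&(q[...,0]>-.13)&(q[...,0]<.13)
if k.any(): print("keeper pts",k.sum(),np.percentile(q[k],[2,50,98],axis=0).round(3))
E
```

```text
lean 18.55174014643204 tilt by grip 50.623354954679634 rad 0.3120229462278486 w 0.010743462922740343 F [ 5.3 -1.7 -1. ] j [ 16.  35. -44. 101.  47.  65.  56.] t 19.55 x 0.0017658154102509274
wrist inside 34255 floor 9945 blue 6880 z floor 0.04845847809579687
 blue y range [-0.024  0.006  0.023  0.038  0.06 ] x [-0.042  0.024  0.07 ]
  disc? [ 568  174   53   92 3005] cradle xyz [-0.004  0.062  0.055] [-0.035  0.04   0.048] [0.028 0.097 0.058] [153. 157. 158.]
scene inside 6341 floor 47 blue 45 z floor 0.07594994378740316
 blue y range [-0.086 -0.054 -0.044 -0.011  0.094] x [-0.009  0.048  0.098]
top inside 3717 floor 40 blue 18 z floor 0.07264752083851202
 blue y range [-0.001  0.017  0.07   0.085  0.095] x [-0.1   -0.03   0.003]
  disc? [265 224   5   5  17] cradle xyz [-0.004  0.088  0.056] [-0.01   0.078  0.053] [0.002 0.097 0.058] [152. 147. 153.]
0.000               ###############b 
0.004              bbbb############# 
0.008             bbbbbbbb#bb#bb#bbb 
0.012            bbbbbbbbbbbbbbbbbbb 
0.016           bbbbbbbbbbbbbbbbbbbb 
0.020           bbbbbbbbbbbbbbbbbbbb 
0.024   
[... 216 characters left out ...]
bb 
0.048  bbbbbbOOOOOOOOOOObbbbbbbbbbbb 
0.052  bbbbbOOOOOOOOOOOObObbbbbbbbbb 
0.056   b#bbOOOOOOOOOOOOOOObbbbbbbbb 
0.060     bbOOOOOOOOOOOOOOOObbbbb    
0.064      #bOOOOO  OOOOOOOObbbb     
0.068       #bOOOO    OOOOOO#bb      
0.072       b#bOO OOOOOOOOObbb       
0.076        bbb  OOOOOOOO#bb        
0.080          b# OOOOOO bbb         
0.084           bbOOOOOO##b          
0.088            bOOOOObbb           
0.092             bOOOObb            
0.096              bObbb             
0.100               bbb              
0.104                                
0.108                                
keeper pts 8300 [[-0.097 -0.037  0.091]
 [ 0.021 -0.006  0.101]
 [ 0.118  0.006  0.107]]
```

All four discs form a 2x2 pack in the low corner, the keeper bar lies at cradle y≈0 (shut), and the handle is held at about 50.6°. I'll hand it in.

```bash
python3 -c "
from bench import robot
print(robot.sense()['joint_vel'].round(2)); print(robot.sign_off())"
```

```text
[-0.11  0.04  0.11 -0.03  0.07  0.01  0.12]
the job is handed in; nothing more can be done
None
```

I swung the keeper bar shut until it clicked home, then lifted the handle to about 50.6°. All four discs slid together into the tote's lowest corner, and I handed the job in at about 20 s with the handle still held and the tote still.

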